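# Assemble a guide-roller unit on the lab fixture

## Task

Assemble the guide-roller unit on the black fixture plate: stand the steel axle in the plate's round pocket with its foot fully down, then put on its pin, in this order, the wide roller, the spacer ring, the narrow roller and last the cap, each lying flat on the one below. Leave the two black rubber pucks where they stand.

Things in the scene. Friction and masses are not known exactly. Their poses are not given: they have to be found in the camera images.
- fixture: assembly fixture, fixed to the bench: a black plastic plate 110 x 110 mm, 20 mm thick, lying flat, with four small screw heads at its corners and one round pocket in the middle, 58 mm in diameter and 10 mm deep with a slightly chamfered mouth (the pocket's floor is bare aluminium, 10 mm above the bench). Origin: centre of the plate's underside, on the pocket's axis. z is up
- axle: steel axle, loose, standing upright: a round foot 50 mm in diameter and 14 mm thick with a pin 14 mm in diameter rising from its centre to 72 mm above the underside (58 mm of pin above the foot; its last 5 mm tapers to 8 mm). Origin: centre of the foot's underside. z runs up the pin. About 0.28 kg
- wide_roller: the wide roller, loose: a white plastic ring, 62 mm outside diameter, 22 mm high, lying flat; open at both ends, bore 22 mm, axis upright (its z). Origin: centre of its underside. About 80 g
- spacer: spacer ring, loose: plain aluminium, 36 mm outside diameter, 14 mm high, lying flat; open at both ends, bore 22 mm, axis upright (its z). Origin: centre of its underside. About 25 g
- narrow_roller: the narrow roller, loose: a white plastic ring, 46 mm outside diameter, 16 mm high, lying flat; open at both ends, bore 22 mm, axis upright (its z). Origin: centre of its underside. About 30 g
- cap: end cap, loose: grey plastic, stepped: a round skirt 40 mm in diameter and 13 mm high, and on it a round grip knob 22 mm in diameter that rises from 13 to 29 mm. In its underside is a blind bore 22 mm in diameter, 10 mm deep, that goes over the end of the pin. It lies knob up. Origin: centre of the skirt's underside, z up through the knob. About 30 g
- puck_a: bystander: a plain solid black rubber puck, 50 mm in diameter, 38 mm high, loose. Not part of the job. Origin: centre of its underside
- puck_b: bystander: a second puck, same as puck_a. Not part of the job. Origin: centre of its underside
Things that resemble listed ones, but are neither listed nor needed, are in the scene too. What is shaped like the narrow_roller but green or yellow is not meant. Leave any blue or red look-alike of the cap alone.

How it is judged (in metres and radians):
On the way, in this order (a step that is already met when the one before it is completed fails the run):
1. the axle stands upright with its foot down in the fixture's pocket (horizontal distance between axle and fixture below 0.008 m and z of axle in the frame of fixture between 0.007 and 0.014 m and angle between axle's own z axis and vertical below 0.12 rad), for 0.2 s.
2. the wide roller is on the pin, flat on the axle's foot (horizontal distance between wide_roller and axle below 0.008 m and z of wide_roller in the frame of axle between 0.011 and 0.018 m and angle between wide_roller's own z axis and vertical below 0.12 rad), for 0.2 s.
3. the spacer ring is on the pin, flat on the wide roller (horizontal distance between spacer and axle below 0.008 m and z of spacer in the frame of axle between 0.033 and 0.04 m and angle between spacer's own z axis and vertical below 0.12 rad), for 0.2 s.
4. the narrow roller is on the pin, flat on the spacer (horizontal distance between narrow_roller and axle below 0.008 m and z of narrow_roller in the frame of axle between 0.047 and 0.054 m and angle between narrow_roller's own z axis and vertical below 0.12 rad), for 0.2 s.
5. the cap is on the top of the pin, flat on the narrow roller (horizontal distance between cap and axle below 0.008 m and z of cap in the frame of axle between 0.063 and 0.07 m and angle between cap's own z axis and vertical below 0.12 rad), for 0.2 s.
At the end, for the whole second after the job is handed in: axle upright in the pocket, foot down; on its pin wide roller, spacer, narrow roller, cap at 14, 36, 50 and 66 mm above the axle underside; each within 8 mm of the axis and -3/+4 mm of its height, tilted under 0.12 rad, released and at rest (all of step 1 and all of step 2 and all of step 3 and all of step 4 and all of step 5 and linear speed of each of axle, wide_roller, spacer, narrow_roller, cap below 0.02 m/s); the robot touches nothing.
It fails at once if a black rubber puck is moved by more than 20 mm (distance of any of puck_a, puck_b from where it was at the start of the episode above 0.02 m).
It also fails if it takes over 134 s, if anything falls off the work surface, if the arm or the gripper's body presses on something with over 40 N, if the wrist force passes 120 N, or if a joint passes its speed limit or range.

## Robot

A 6-joint arm with a two-finger parallel gripper is mounted at the origin on the work surface. World frame = base frame: x ahead of the robot, y to its left, z up, the work surface at z = 0. Lengths are in mm, angles in rad, forces in N, time in s.
With the tool pointing down it reaches from about 275 to 1000 mm from the base axis. Payload 8.4 kg.
Tool frame: the origin (TCP) lies at the very end of the fingers, on their centre line; the grasp point (between the pads) lies 19 mm behind it; z points along the fingers, y is the line along which they close (so a half turn about z gives the same grasp; the last joint's range is limited). The gripper opens to 85 mm and grips with 20 to 120 N. Pads are 22 mm wide; open, the fingers measure 114 mm over their backs; the gripper's body (76 mm by 85 mm) begins 54 mm behind the grasp point. The pads swing forward as they close: fully open they stand 13 mm farther back than shut.
Start: joints at [1.204, 0.353, 1.633, -0, 1.155, -0.002], TCP at [222.975, 583.875, 231.281] pointing down, gripper open.
Joint ranges: [-2.63, 2.63], [-0.92, 2.1], [0.06, 2.66], [-1.3, 4.44], [0, 2.69], [-3.02, 3.02]. Speed limits (rad/s): [2.22, 2.22, 2.79, 3.14, 3.14, 3.14].

## Interface

Orientations are given as [roll, pitch, yaw] about the fixed x, y, z axes, in that order (R = Rz(yaw) Ry(pitch) Rx(roll)).
In Python, from rig import sensors, grab_frame, camera_params, order gives the robot as it stands. The module is installed in compiled form; this text tells all that it offers.
- The arm moves only by the tool move_arm, never from a script. Its argument "motion" is a list of rows, each a list of 7 numbers: the turn, a rotation vector about the tool's x, y, z in rad, then the shift along the tool's x, y, z in m, then the finger opening in m, from 0 to 0.0854. A call has 1 to 8 rows; each row is the pose to reach, as a shift and turn from the pose commanded when the call began, along the tool's axes at that moment; what a row does not reach only later rows make up. A row lasts 1/8 s, in which the tool goes at most 62.5 mm and 10.7 degrees, less where a joint would pass 70% of its speed; a pose out of reach is approached as far as the arm can. A call with a gripper value outside its range is refused whole. The fingers move at their own pace and stop on an object; "grip_force" is the grip in N (left out, the last holds). Time passes only in rows, so rows that repeat a pose let the fingers close. It gives the time, the measured TCP pose, the force, the opening and the grip force at its end, in the units of the state.
- sensors.sense(): the state, without advancing time (a new reading comes with each control period).
- grab_frame(name): name is "scene" or "top" or "wrist"; returns (picture, depth): 420x560x3 uint8, red, green, blue; 420x560 float32, mm along the optical axis (not along the pixel's ray), 0 where there is no reading.
- camera_params(name): a dict with "camera_matrix" (3x3 intrinsics, pixels), "k1" (the pictures are not rectified: a ray, as slopes to the right and down, at radius r is drawn at 1 + k1 r^2 times it, then the intrinsics apply), "world_from_camera" (4x4, takes a point from camera to world coordinates). Camera axes: x right, y down, z forward; pixel columns grow to the right and rows downward; lengths in mm; the calibration is good to about 2 mm. A picture is of the moment at which its call begins: read the wrist's pose just before it. camera_params takes no time and is no camera call; for the wrist camera it gives the pose at the moment of the call.
- order.sign_off(): hands the job in; it is judged then, once.
The state is a dict: "clock": time; "qpos": joint angles; "qvel": joint speeds; "joint_efforts": joint torques, N m; "eef_pos": TCP position; "tcp_rot": TCP orientation; "contact_force": force on the tool from outside, world axes, zero at the start; "wrist_torque": the same for the moment, N m; "opening": opening from 0.0 (shut) to 1.0 (fully open); "grasp_force": force on a finger pad.
Only numpy, scipy, OpenCV 4.12 (cv2) and the standard library are available. Lean on these libraries where they do the work, as an engineer would, in place of code of your own. Each camera call takes 0.05 s, during which the arm holds its last target. There are 200 camera calls.

## Working session

There is one attempt and no reset: what is moved stays moved. The work goes in short steps, Python scripts to look and compute and a tool call to move; the robot and the scene stay as the last step left them, time stands still between calls to the robot, and variables do not carry over. Pictures are saved under pics/ and viewed, at most 14 in all, crops included, and the job is handed in when it is done.

Besides the shell and the picture viewer there is one more tool, called after "Call:" in YAML: its name, and indented under it one key for each argument. move_arm: Moves the arm, as the interface text tells. Its arguments: {"type":"object","properties":{"motion":{"type":"array","items":{"type":"array","items":{"type":"number"}}},"grip_force":{"type":"number"}},"required":["motion"]}

```bash
mkdir -p pics; cat > h.py <<'E'
import numpy as np, cv2
from rig import sensors, grab_frame, camera_params, order
def shot(name,fn=None):
    p=camera_params(name); im,d=grab_frame(name)
    if fn: cv2.imwrite('pics/'+fn,cv2.cvtColor(im,cv2.COLOR_RGB2BGR))
    return im,d,p
def ray(p,u,v):
    K=p['camera_matrix'];k=p['k1']
    x,y=(u-K[0][2])/K[0][0],(v-K[1][2])/K[1][1]
    a,b=x,y
    for _ in range(20):
        s=1+k*(a*a+b*b); a,b=x/s,y/s
    return np.array([a,b,1.])
def onplane(p,u,v,z):
    T=np.array(p['world_from_camera']); r=T[:3,:3]@ray(p,u,v); o=T[:3,3]
    return o+r*(z-o[2])/r[2]
def bydepth(p,u,v,d):
    T=np.array(p['world_from_camera']); return T[:3,:3]@(ray(p,u,v)*d)+T[:3,3]
E
python3 - <<'E'
from h import *
for n in ['top','scene']:
    im,d,p=shot(n,n+'0.png'); np.savez('pics/'+n+'0.npz',im=im,d=d); print(n,np.round(p['world_from_camera'],3).tolist(),np.round(p['camera_matrix'],1).tolist(),p['k1'])
s=sensors.sense(); print(s['clock'],s['eef_pos'],s['tcp_rot'],s['opening'])
E
```

```text
top [[0.022, -0.98, 0.196, 409.521], [-1.0, -0.02, 0.013, -13.749], [-0.009, -0.196, -0.981, 988.562], [0.0, 0.0, 0.0, 1.0]] [[489.3, 0.0, 273.5], [0.0, 489.3, 208.0], [0.0, 0.0, 1.0]] -0.17244031939046944
scene [[-0.125, 0.866, -0.484, 988.112], [0.992, 0.104, -0.07, 64.452], [-0.01, -0.489, -0.872, 731.041], [0.0, 0.0, 0.0, 1.0]] [[400.5, 0.0, 279.0], [0.0, 400.5, 206.7], [0.0, 0.0, 1.0]] 0.04083348947530875
0.1 [222.82444331 583.43342302 230.63844989] [-3.14027602e+00  1.27179384e-05  2.77677317e+00] 1.0019824186365647
```

View pics/top0.png

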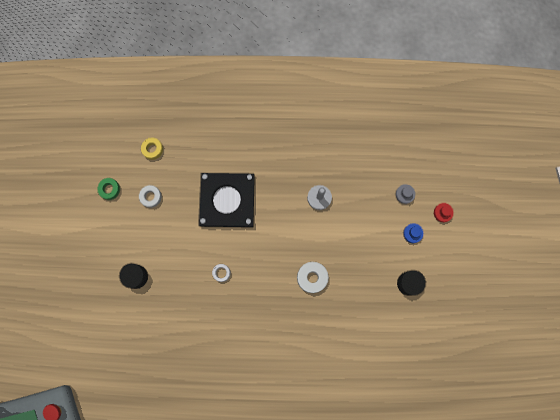

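View pics/scene0.png

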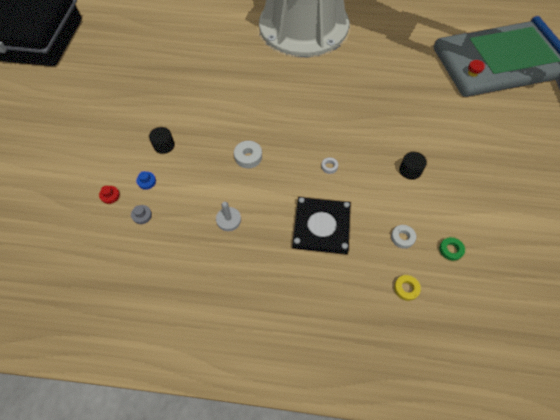

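Top view, things and look-alikes: the white narrow roller is at (150,197), not the green one (108,189) or the yellow one (151,148). The grey cap is at (405,194), not the red one (444,213) or the blue one (413,233). The spacer is the small ring at (222,273) and the wide roller is at (313,277). The axle is at (319,197), the fixture at (227,200), and the pucks are at (133,276) and (411,283). The scene view shows the same layout.

```bash
cat > m.py <<'E'
from h import *
seeds=dict(top=dict(axle=(319,197),wide=(313,277),spacer=(222,273),narrow=(150,197),cap=(405,194),fixture=(227,200),pa=(133,276),pb=(411,283)),
scene=dict(axle=(228,218),wide=(248,154),spacer=(330,165),narrow=(403,236),cap=(141,214),fixture=(322,225),pa=(413,166),pb=(162,140)))
def pts(im,d,p,c,r):
    u0,v0=c; out=[]
    for v in range(max(0,v0-r),min(420,v0+r)):
        for u in range(max(0,u0-r),min(560,u0+r)):
            if d[v,u]>0: out.append([*bydepth(p,u,v,d[v,u]),u,v])
    return np.array(out)
E
python3 - <<'E'
from m import *
for n in ['top','scene']:
    f=np.load('pics/'+n+'0.npz');p=camera_params(n)
    for k,c in seeds[n].items():
        P=pts(f['im'],f['d'],p,c,40 if k=='fixture' else 24)
        h=np.round(np.percentile(P[:,2],[2,50,]),1)
        O=P[P[:,2]>h[1]+5] if k!='fixture' else P[P[:,2]>15]
        zt=np.percentile(O[:,2],60 if k not in('axle','cap') else 30)
        hist=np.histogram(O[:,2],bins=np.arange(0,90,4))[0]
        T=O[abs(O[:,2]-zt)<4][:,:2].astype(np.float32)
        (cx,cy),r=cv2.minEnclosingCircle(T); 
        print(n,k,'table',h,'zt',round(zt,1),'c',round(cx,1),round(cy,1),'r',round(r,1),'n',len(T),hist.tolist())
E
```

```text
top axle table [-3.1  0.9] zt 13.5 c 629.2 -93.2 r 25.0 n 351 [0, 11, 38, 266, 68, 3, 5, 1, 1, 1, 2, 4, 3, 3, 2, 5, 10, 23, 9, 0, 0, 0]
top wide table [-3.2  1.4] zt 22.5 c 466.0 -80.1 r 31.2 n 664 [0, 1, 2, 6, 88, 504, 95, 0, 0, 0, 0, 0, 0, 0, 0, 0, 0, 0, 0, 0, 0, 0]
top spacer table [-3.4  0.4] zt 14.3 c 471.4 102.1 r 17.9 n 154 [0, 3, 32, 116, 20, 0, 0, 0, 0, 0, 0, 0, 0, 0, 0, 0, 0, 0, 0, 0, 0, 0]
top narrow table [-3.4  0.6] zt 16.0 c 624.4 257.1 r 23.0 n 286 [0, 14, 20, 158, 127, 4, 0, 0, 0, 0, 0, 0, 0, 0, 0, 0, 0, 0, 0, 0, 0, 0]
top cap table [-3.4  0.7] zt 12.9 c 640.2 -272.6 r 20.9 n 183 [0, 8, 52, 126, 16, 7, 26, 66, 2, 0, 0, 0, 0, 0, 0, 0, 0, 0, 0, 0, 0, 0]
top fixture table [-3.   2.8] zt 20.8 c 619.7 96.3 r 76.1 n 2169 [0, 0, 0, 35, 936, 1235, 72, 0, 0, 0, 0, 0, 0, 0, 0, 0, 0, 0, 0, 0, 0, 0]
top pa table [-3.2  0.8] zt 38.3 c 458.5 277.8 r 25.1 n 472 [0, 7, 12, 12, 9, 16, 17, 16, 59, 351, 79, 0, 0, 0, 0, 0, 0, 0, 0, 0, 0, 0]
top pb table [-2.9  1.1] zt 38.2 c 456.5 -277.1 r 25.4 n 500 [0, 11, 12, 13, 10, 16, 12, 9, 66, 384, 65, 0, 0, 0, 0, 0, 0, 0, 0, 0, 0, 0]
scene axle 
[... 398 characters left out ...]
 0]
scene narrow table [-3.3 -0.4] zt 15.0 c 623.8 257.3 r 23.5 n 313 [0, 27, 40, 228, 74, 1, 0, 0, 0, 0, 0, 0, 0, 0, 0, 0, 0, 0, 0, 0, 0, 0]
scene cap table [-3.2 -0.5] zt 11.8 c 619.8 -295.4 r 49.4 n 178 [0, 25, 77, 100, 13, 9, 50, 42, 0, 0, 0, 0, 0, 0, 0, 0, 0, 0, 0, 0, 0, 0]
scene fixture table [-3.1  1.1] zt 19.6 c 618.9 96.4 r 77.9 n 2213 [0, 0, 0, 26, 1584, 616, 4, 0, 0, 0, 0, 0, 0, 0, 0, 0, 0, 0, 0, 0, 0, 0]
scene pa table [-3.6 -0.6] zt 36.4 c 458.3 278.3 r 26.0 n 381 [0, 25, 21, 31, 27, 32, 25, 24, 115, 267, 1, 0, 0, 0, 0, 0, 0, 0, 0, 0, 0, 0]
scene pb table [-3.7 -0.8] zt 36.2 c 454.3 -275.3 r 25.7 n 332 [0, 27, 24, 28, 23, 27, 33, 21, 106, 228, 0, 0, 0, 0, 0, 0, 0, 0, 0, 0, 0, 0]
```

```bash
python3 - <<'E'
import cv2,numpy as np
a=cv2.imread('pics/top0.png')
c=lambda u,v:cv2.resize(a[v-35:v+35,u-45:u+45],(400,300),interpolation=cv2.INTER_CUBIC)
cv2.imwrite('pics/crop.png',np.vstack([np.hstack([c(150,185),c(415,205)]),np.hstack([c(222,273),c(319,200)])]))
E
```

```text
(no output)
```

View pics/crop.png

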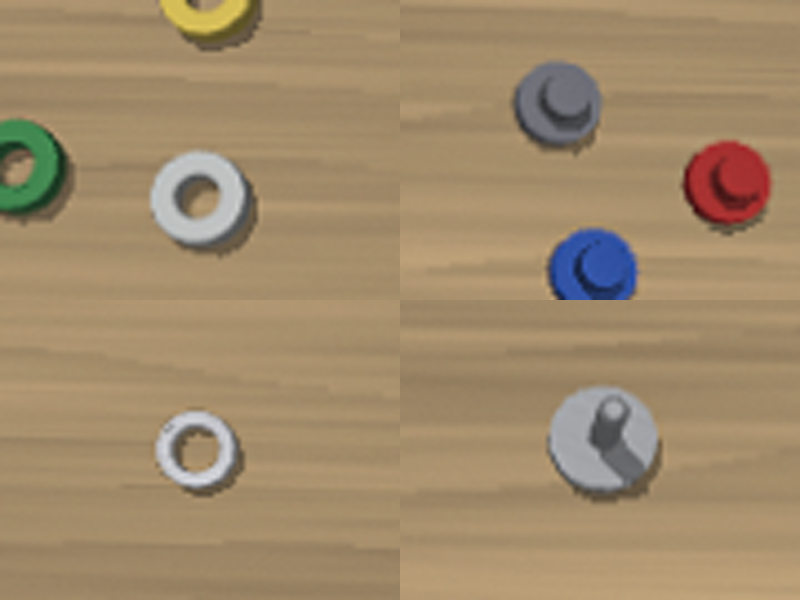

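The crop settles the choice: white narrow roller, grey cap, spacer and axle are as listed. The heights measured in the two views (axle foot 13, wide 22, spacer 13, narrow 15.5, cap skirt 12, plate 20 mm) match the text.

First move: turn to yaw π/2, so the fingers close along world x, and go above the axle.

```bash
cat >> h.py <<'E'
from scipy.spatial.transform import Rotation as R
def go(x,y,z,yaw=np.pi/2):
    s=sensors.sense(); A=R.from_euler('xyz',s['tcp_rot']); B=R.from_euler('xyz',[np.pi,0,yaw])
    print('turn',np.round((A.inv()*B).as_rotvec(),4),'shift m',np.round(A.inv().apply(np.array([x,y,z])-s['eef_pos'])/1000,4))
E
python3 -c "
from h import *
go(628.5,-93.5,150)"
```

```text
turn [-1.100e-03  8.000e-04  1.206e+00] shift m [-0.6205 -0.4875  0.0813]
```

Call:
move_arm:
  motion:
    - [-0.001,0.001,0.18,-0.045,-0.035,0,0.05]
    - [-0.001,0.001,0.36,-0.09,-0.07,0,0.05]
    - [-0.001,0.001,0.54,-0.135,-0.105,0,0.05]
    - [-0.001,0.001,0.72,-0.18,-0.14,0,0.05]
    - [-0.001,0.001,0.9,-0.225,-0.175,0,0.05]
    - [-0.001,0.001,1.06,-0.27,-0.21,0,0.05]
    - [-0.001,0.001,1.206,-0.31,-0.245,0,0.05]
    - [-0.001,0.001,1.206,-0.31,-0.245,0,0.05]

```text
clock: 1.1
eef_pos: [426.2, 241.6, 231.1]
tcp_rot: [3.141, -0.001, 1.565]
contact_force: [0.1, 0.5, 1.1]
opening: 0.587
grasp_force: 0.0
```

```bash
python3 -c "
from h import *
s=sensors.sense();print(s['clock'],s['eef_pos'],s['tcp_rot'],s['opening'],s['qpos'])
go(628.5,-93.5,150)"
```

```text
1.1 [426.2287934  241.5802242  231.10455058] [ 3.14147890e+00 -5.09237306e-04  1.56510885e+00] 0.587099660803372 [5.12307077e-01 1.41427749e-01 1.91540101e+00 4.36758635e-04
 1.08441296e+00 5.17790498e-01]
turn [ 0.0001 -0.0005 -0.0057] shift m [-0.334   0.2042  0.081 ]
```

Call:
move_arm:
  motion:
    - [0,0,0,-0.05,0.031,0.01,0.05]
    - [0,0,0,-0.1,0.062,0.03,0.05]
    - [0,0,0,-0.15,0.092,0.05,0.05]
    - [0,0,0,-0.2,0.123,0.07,0.05]
    - [0,0,0,-0.25,0.153,0.08,0.05]
    - [0,0,0,-0.3,0.184,0.08,0.05]
    - [0,0,0,-0.334,0.204,0.08,0.05]
    - [0,0,0,-0.334,0.204,0.08,0.05]

```text
clock: 2.1
eef_pos: [630.4, -90.7, 150.3]
tcp_rot: [3.141, -0.001, 1.57]
contact_force: [-0.8, -0.2, -0.4]
opening: 0.591
grasp_force: 0.0
```

```bash
python3 -c "
from h import *
shot('scene','s1.png');im,d,p=shot('wrist','w1.png');np.savez('pics/w1.npz',im=im,d=d,T=p['world_from_camera'])
s=sensors.sense();print(s['clock'],s['eef_pos'],s['tcp_rot'],s['opening'],s['qpos']);print(np.round(p['world_from_camera'],2))
go(628.5,-93.5,150)
a=np.hstack([cv2.imread('pics/s1.png')[60:360,60:460],cv2.resize(cv2.imread('pics/w1.png'),(400,300))]);cv2.imwrite('pics/v1.png',a)"
```

```text
2.2 [628.74278532 -88.50069977 150.2601741 ] [-3.14050139e+00 -2.01160336e-03  1.57130754e+00] 0.5847371246146704 [-0.14319211  0.45132944  1.67979189  0.00216392  1.01184047 -0.1448532 ]
[[ 1.0000e+00 -0.0000e+00 -0.0000e+00  6.2960e+02]
 [-0.0000e+00 -9.7000e-01 -2.6000e-01 -2.3600e+01]
 [-0.0000e+00  2.6000e-01 -9.7000e-01  2.9395e+02]
 [ 0.0000e+00  0.0000e+00  0.0000e+00  1.0000e+00]]
turn [-0.0011 -0.002   0.0005] shift m [-0.005  -0.0002  0.0003]
```

View pics/v1.png

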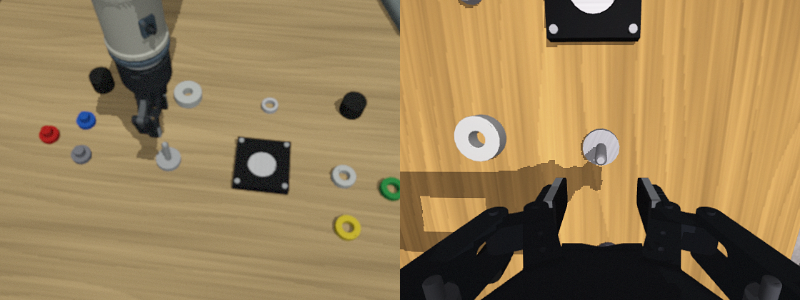

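Scene view: the gripper is above the axle. Wrist view: the axle at about (600,147) lies between the fingers. Next I measure the fingertip height relative to the TCP and the axle's position in the wrist view.

```bash
python3 - <<'E'
from h import *
f=np.load('pics/w1.npz');p=camera_params('wrist');p['world_from_camera']=f['T'];d=f['d']
P=np.array([[*bydepth(p,u,v,d[v,u]),u,v] for v in range(0,420) for u in range(0,560) if d[v,u]>0])
F=P[(P[:,2]>110)]
print('finger lowest',np.round(np.percentile(F[:,2],[0,1,2,5]),1), np.round(F[np.argsort(F[:,2])[:5]],0).tolist())
A=P[(P[:,2]>10)&(P[:,2]<18)&(abs(P[:,0]-628)<45)&(abs(P[:,1]+93)<45)]
print('foot',cv2.minEnclosingCircle(A[:,:2].astype(np.float32)),len(A))
A=P[(P[:,2]>67)&(P[:,2]<80)&(abs(P[:,0]-628)<45)&(abs(P[:,1]+93)<45)]
print('pin top',cv2.minEnclosingCircle(A[:,:2].astype(np.float32)),A[:,2].mean(),len(A))
A=P[(P[:,2]>19)&(P[:,2]<27)&(abs(P[:,0]-465)<55)&(abs(P[:,1]+80)<55)]
print('wide',cv2.minEnclosingCircle(A[:,:2].astype(np.float32)),len(A))
for i in range(3):
  s=sensors.sense();print(s['clock'],s['eef_pos'])
E
```

```text
finger lowest [153.5 165.5 172.1 188.9] [[604.0, -83.0, 154.0, 233.0, 254.0], [604.0, -95.0, 154.0, 234.0, 276.0], [655.0, -83.0, 154.0, 332.0, 254.0], [655.0, -84.0, 154.0, 332.0, 257.0], [604.0, -83.0, 154.0, 233.0, 255.0]]
foot ((628.1336669921875, -92.22462463378906), 25.113933563232422) 1602
pin top ((628.036376953125, -92.07548522949219), 6.986062049865723) 71.12761357643154 227
wide ((464.8616943359375, -78.34105682373047), 31.35159683227539) 2907
2.2 [628.74278532 -88.50069977 150.2601741 ]
2.2 [628.74278532 -88.50069977 150.2601741 ]
2.2 [628.74278532 -88.50069977 150.2601741 ]
```

Call:
move_arm:
  motion:
    - [0,0,0,-0.0045,-0.0005,0.03,0.045]
    - [0,0,0,-0.0045,-0.0005,0.06,0.04]
    - [0,0,0,-0.0045,-0.0005,0.09,0.04]
    - [0,0,0,-0.0045,-0.0005,0.12,0.04]
    - [0,0,0,-0.0045,-0.0005,0.12,0.04]
    - [0,0,0,-0.0045,-0.0005,0.12,0.0]
    - [0,0,0,-0.0045,-0.0005,0.12,0.0]
    - [0,0,0,-0.0045,-0.0005,0.12,0.0]
  grip_force: 60

```text
clock: 3.2
eef_pos: [629.3, -93.6, 32.1]
tcp_rot: [3.14, -0.001, 1.571]
contact_force: [-1.2, 2.2, 3.7]
opening: 0.146
grasp_force: 59.1
```

```bash
python3 -c "
from h import *
s=sensors.sense();print(s)
go(619.3,96.4,100)"
```

```text
{'clock': 3.2, 'qpos': array([-0.15095237,  0.60371807,  1.73950915,  0.00228189,  0.79679506,
       -0.15250137]), 'qvel': array([-3.38349227e-04, -1.13600103e-03,  3.81101964e-05,  2.66217501e-03,
        3.14060773e-03, -8.16112302e-04]), 'joint_efforts': array([-1.01813626e+00, -6.55935502e+01, -2.46549189e+01, -4.44907034e-01,
       -4.69921846e-01,  1.14418715e-02]), 'eef_pos': array([629.32731629, -93.64374246,  32.118224  ]), 'tcp_rot': array([ 3.13979353e+00, -1.37699793e-03,  1.57075281e+00]), 'contact_force': array([-1.24898848,  2.15890226,  3.69340187]), 'wrist_torque': array([ 0.32871944,  0.12717756, -0.02141236]), 'grasp_force': 59.11735031171702, 'opening': 0.14590862951488995}
turn [ 0.0018 -0.0014 -0.    ] shift m [ 0.1901 -0.0099 -0.0676]
```

Gripped. Both cameras give nearly the same vector from axle to fixture, (-9, +190), so I use that relative move.

Call:
move_arm:
  motion:
    - [0,0,0,0,0,-0.03,0]
    - [0,0,0,0,0,-0.065,0]
    - [0,0,0,0.045,-0.002,-0.07,0]
    - [0,0,0,0.09,-0.004,-0.07,0]
    - [0,0,0,0.135,-0.006,-0.07,0]
    - [0,0,0,0.175,-0.009,-0.07,0]
    - [0,0,0,0.19,-0.009,-0.07,0]
    - [0,0,0,0.19,-0.009,-0.07,0]

```text
clock: 4.2
eef_pos: [619.8, 96.5, 101.3]
tcp_rot: [3.141, -0.001, 1.572]
contact_force: [0.1, 0.8, -2.2]
opening: 0.148
grasp_force: 59.0
```

```bash
cat > w.py <<'E'
from h import *
def wrist(fn=None):
    im,d,p=shot('wrist',fn)
    P=np.array([[*bydepth(p,u,v,d[v,u]),*im[v,u].astype(int)] for v in range(420) for u in range(560) if d[v,u]>0]); return P
def box(P,x,y,r,z0,z1): return P[(abs(P[:,0]-x)<r)&(abs(P[:,1]-y)<r)&(P[:,2]>z0)&(P[:,2]<z1)]
def circ(A): 
    c,r=cv2.minEnclosingCircle(A[:,:2].astype(np.float32)); return np.round([*c,r],1).tolist(),len(A),round(float(np.median(A[:,2])),1)
E
python3 - <<'E'
from w import *
P=wrist('w2.png')
s=sensors.sense();print(s['eef_pos'],s['contact_force'],s['opening'],s['grasp_force'])
A=box(P,619,96,70,15,26);print('plate',len(A),[np.percentile(A[:,i],[.5,99.5]).round(1).tolist() for i in (0,1)])
B=box(P,619,96,40,5,13);print('floor',circ(B))
C=box(P,619,96,40,30,85);print('foot z',np.percentile(C[:,2],[1,50]) if len(C) else 0); D=C[C[:,3:].mean(1)>90]; print(circ(D) if len(D) else '')
E
```

```text
[619.76235605  95.59355523 101.19921667] [-0.12081121 -0.25390393 -3.03736586] 0.14711492584412766 58.978899110807106
plate 11558 [[564.3, 673.9], [44.3, 152.5]]
floor ([619.2, 97.4, 29.0], 1376, 11.3)
foot z [73.52281482 84.06182109]
([619.6, 97.8, 25.0], 2795, 84.1)
```

View pics/w2.png

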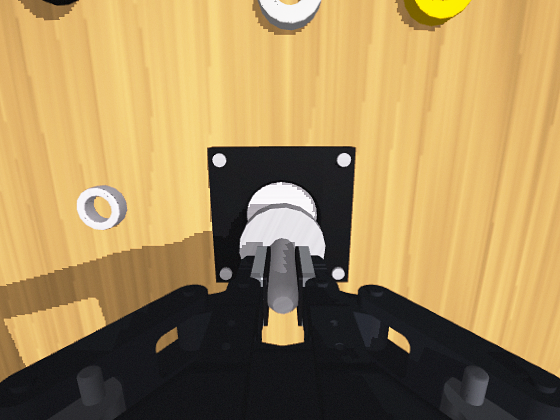

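The wrist view shows the held foot (282,230) over the pocket (282,205). They are centred to within 0.6 mm, with the foot's underside at z≈70, so I lower about 60 mm.

Call:
move_arm:
  motion:
    - [0,0,0,0,0,0.02,0]
    - [0,0,0,0,0,0.04,0]
    - [0,0,0,0,0,0.05,0]
    - [0,0,0,0,0,0.054,0]
    - [0,0,0,0,0,0.057,0]
    - [0,0,0,0,0,0.059,0]
    - [0,0,0,0,0,0.059,0]
    - [0,0,0,0,0,0.059,0]

```text
clock: 5.25
eef_pos: [619.9, 96.2, 42.5]
tcp_rot: [3.141, -0.001, 1.571]
contact_force: [-0.6, 0.0, -2.2]
opening: 0.15
grasp_force: 59.0
```

Call:
move_arm:
  motion:
    - [0,0,0,0,0,0.0005,0.0]
    - [0,0,0,0,0,0.0005,0.04]
    - [0,0,0,0,0,0.0005,0.04]
    - [0,0,0,0,0,0.0005,0.04]
    - [0,0,0,0,0,-0.03,0.06]
    - [0,0,0,0,0,-0.07,0.08]
    - [0,0,0,0,0,-0.11,0.08]
    - [0,0,0,0,0,-0.11,0.08]

```text
clock: 6.25
eef_pos: [622.0, 96.3, 155.7]
tcp_rot: [3.135, -0.002, 1.571]
contact_force: [-0.4, -0.6, 0.2]
opening: 0.936
grasp_force: 0.0
```

```bash
python3 - <<'E'
from w import *
P=wrist('w3.png')
s=sensors.sense();print(s['clock'],s['eef_pos'],s['contact_force'],s['opening'])
C=box(P,619,96,32,21,30);print('foot',circ(C)); D=box(P,619,96,15,76,90);print('pintop',circ(D))
go(465.3,-79.5,110)
E
```

```text
6.3 [620.66795673  96.13695154 153.68263789] [ 0.05357767 -0.25644501 -1.20905705] 0.9373259385642457
foot ([619.3, 96.1, 43.5], 2327, 24.7)
pintop ([619.9, 97.4, 7.1], 245, 81.4)
turn [ 0.0033 -0.0018 -0.    ] shift m [-0.1757 -0.1555  0.0429]
```

Call:
move_arm:
  motion:
    - [0,0,0,-0.035,-0.031,0,0.08]
    - [0,0,0,-0.07,-0.062,0,0.08]
    - [0,0,0,-0.105,-0.093,0.01,0.08]
    - [0,0,0,-0.14,-0.124,0.02,0.08]
    - [0,0,0,-0.165,-0.146,0.035,0.08]
    - [0,0,0,-0.176,-0.1555,0.043,0.08]
    - [0,0,0,-0.176,-0.1555,0.043,0.08]
    - [0,0,0,-0.176,-0.1555,0.043,0.08]

```text
clock: 7.3
eef_pos: [465.4, -79.5, 109.1]
tcp_rot: [3.14, -0.001, 1.571]
contact_force: [0.2, 0.1, 0.4]
opening: 0.938
grasp_force: 0.0
```

```bash
python3 - <<'E'
from w import *
P=wrist('w4.png')
s=sensors.sense();print(s['clock'],s['eef_pos'],s['contact_force'],s['opening'])
C=box(P,465,-79,38,19,26);print('wide',circ(C))
F=P[P[:,2]>70];L=F[(F[:,2]<np.percentile(F[:,2],1))];print('tips',np.percentile(F[:,2],[0,1]),[np.percentile(L[:,i],[0,50,100]).round(1).tolist() for i in (0,1)])
go(465.3,-79.5,0)
E
```

```text
7.35 [465.41336662 -79.40761553 109.19218139] [ 0.17528429  0.62330053 -0.20455866] 0.9347026441356842
wide ([464.4, -78.5, 30.9], 3860, 23.0)
tips [120.22611092 129.27824336] [[412.9, 425.6, 517.3], [-90.1, -75.6, -67.3]]
turn [ 0.0014 -0.0013  0.0007] shift m [-0.0002 -0.0003  0.1092]
```

Call:
move_arm:
  motion:
    - [0,0,0,0,-0.001,0.04,0.08]
    - [0,0,0,0,-0.001,0.08,0.08]
    - [0,0,0,0,-0.001,0.1,0.08]
    - [0,0,0,0,-0.001,0.11,0.08]
    - [0,0,0,0,-0.001,0.11,0.05]
    - [0,0,0,0,-0.001,0.11,0.05]
    - [0,0,0,0,-0.001,0.11,0.05]
    - [0,0,0,0,-0.001,0.11,0.05]
  grip_force: 40

```text
clock: 8.35
eef_pos: [463.8, -79.9, -0.5]
tcp_rot: [3.14, -0.001, 1.571]
contact_force: [0.1, 0.8, 2.6]
opening: 0.719
grasp_force: 43.8
```

Call:
move_arm:
  motion:
    - [0,0,0,0,0,-0.03,0.05]
    - [0,0,0,0,0,-0.07,0.05]
    - [0,0,0,0,0,-0.11,0.05]
    - [0,0,0,0.035,0.031,-0.12,0.05]
    - [0,0,0,0.07,0.062,-0.12,0.05]
    - [0,0,0,0.105,0.093,-0.12,0.05]
    - [0,0,0,0.14,0.124,-0.12,0.05]
    - [0,0,0,0.14,0.124,-0.12,0.05]

```text
clock: 9.35
eef_pos: [589.3, 62.3, 119.4]
tcp_rot: [3.139, -0.002, 1.573]
contact_force: [-1.3, 0.2, -0.4]
opening: 0.719
grasp_force: 44.1
```

Call:
move_arm:
  motion:
    - [0,0,0,0.02,0.018,0,0.05]
    - [0,0,0,0.032,0.028,0,0.05]
    - [0,0,0,0.036,0.0315,0,0.05]
    - [0,0,0,0.036,0.0315,0,0.05]

```text
clock: 9.85
eef_pos: [618.3, 95.7, 119.0]
tcp_rot: [-3.141, -0.001, 1.571]
contact_force: [0.5, -0.2, -0.2]
opening: 0.719
grasp_force: 44.1
```

```bash
python3 - <<'E'
from w import *
P=wrist('w5.png')
s=sensors.sense();print(s['clock'],s['eef_pos'],s['contact_force'],s['opening'],s['grasp_force'])
C=box(P,619,97,40,100,160);D=C[C[:,3:].min(1)>110];D=D[abs(D[:,2]-np.median(D[:,2]))<4];print('wide',circ(D))
print('bore pts',circ(box(P,619,97,12,60,95)))
E
```

```text
9.9 [618.11676397  95.5271271  119.02805735] [ 0.36110214 -0.44321711 -0.82627785] 0.7128237228457925 44.143073223531246
wide ([622.3, 96.5, 34.5], 11496, 142.4)
bore pts ([0.0, 0.0, 0.0], 0, nan)
  return _methods._mean(a, axis=axis, dtype=dtype,
  ret = ret.dtype.type(ret / rcount)
```

View pics/w5.png

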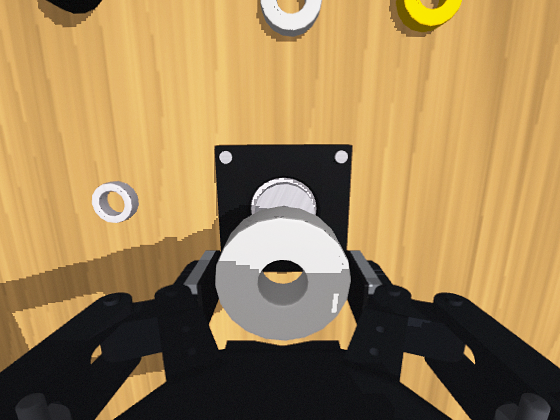

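The wrist view shows the roller held at (283,272) with its bore around (283,283). The circle fit picked up finger pixels, so I refit with the fingers excluded.

```bash
cat >> w.py <<'E'
def held(P,x,y,r,z0,z1):
    # top-face centre of a held ring: rays' points within r+4 of the tool axis, fingers (|dy|<14 and |dx|>r-3) cut out
    C=box(P,x,y,r+6,z0,z1); C=C[C[:,3:].min(1)>90]; C=C[~((abs(C[:,1]-y)<14)&(abs(C[:,0]-x)>r-4))]
    zt=np.percentile(C[:,2],75); C=C[abs(C[:,2]-zt)<3]; return circ(C)
E
python3 - <<'E'
from w import *
P=wrist()
print(held(P,618,96,31,125,150))
E
```

```text
([618.1, 96.3, 31.2], 11006, 142.4)
```

Call:
move_arm:
  motion:
    - [0,0,0,0.001,0.0015,0.02,0.05]
    - [0,0,0,0.001,0.0015,0.045,0.05]
    - [0,0,0,0.001,0.0015,0.07,0.05]
    - [0,0,0,0.001,0.0015,0.085,0.05]
    - [0,0,0,0.001,0.0015,0.091,0.05]
    - [0,0,0,0.001,0.0015,0.0945,0.05]
    - [0,0,0,0.001,0.0015,0.0945,0.05]
    - [0,0,0,0.001,0.0015,0.0945,0.05]

```text
clock: 10.95
eef_pos: [620.7, 97.2, 25.3]
tcp_rot: [3.14, -0.001, 1.571]
contact_force: [0.1, 0.3, -0.4]
opening: 0.717
grasp_force: 44.2
```

Call:
move_arm:
  motion:
    - [0,0,0,0,0,0.0015,0.05]
    - [0,0,0,0,0,0.0015,0.05]
    - [0,0,0,0,0,0.0015,0.075]
    - [0,0,0,0,0,0.0015,0.08]
    - [0,0,0,0,0,0.0015,0.08]
    - [0,0,0,0,0,-0.04,0.08]
    - [0,0,0,0,0,-0.09,0.08]
    - [0,0,0,0,0,-0.12,0.08]

```text
clock: 11.95
eef_pos: [621.0, 97.2, 147.1]
tcp_rot: [3.139, -0.002, 1.571]
contact_force: [-0.2, 0.2, -0.7]
opening: 0.936
grasp_force: 0.0
```

```bash
python3 - <<'E'
from w import *
P=wrist('w6.png')
s=sensors.sense();print(s['clock'],s['eef_pos'],s['opening'])
C=box(P,619.5,97,36,41,51);print('wide',circ(C)); D=box(P,619,96,15,76,90);print('pintop',circ(D))
C=box(P,471,103,24,11,18);print('spacer',circ(C))
go(471,103,100)
E
```

```text
12.0 [622.75848455  97.37855826 150.62389016] 0.9357589904638052
wide ([620.7, 98.2, 30.9], 3365, 46.9)
pintop ([619.6, 97.5, 7.1], 261, 81.4)
spacer ([470.4, 103.8, 18.2], 726, 14.7)
turn [ 0.0069 -0.0023 -0.    ] shift m [ 0.0055 -0.1521  0.0496]
```

Call:
move_arm:
  motion:
    - [0,0,0,0.002,-0.04,0,0.055]
    - [0,0,0,0.004,-0.08,0,0.055]
    - [0,0,0,0.006,-0.12,0.02,0.055]
    - [0,0,0,0.006,-0.145,0.04,0.055]
    - [0,0,0,0.006,-0.15,0.05,0.055]
    - [0,0,0,0.006,-0.15,0.05,0.055]
    - [0,0,0,0.006,-0.15,0.05,0.055]

```text
clock: 12.88
eef_pos: [472.0, 103.3, 95.2]
tcp_rot: [3.14, -0.002, 1.571]
contact_force: [-0.1, -0.3, 0.3]
opening: 0.646
grasp_force: 0.0
```

```bash
python3 - <<'E'
from w import *
P=wrist('w7.png')
s=sensors.sense();print(s['clock'],s['eef_pos'],s['opening'])
C=box(P,471,103,24,11,18);print('spacer',circ(C))
go(470.5,103,1)
E
```

```text
12.925 [471.88222548 103.2390308   95.23110343] 0.6432848227867337
spacer ([470.2, 103.7, 17.9], 995, 14.8)
turn [ 0.002  -0.0016 -0.0003] shift m [-0.0004 -0.0016  0.0942]
```

Call:
move_arm:
  motion:
    - [0,0,0,0,-0.0015,0.04,0.055]
    - [0,0,0,0,-0.0015,0.075,0.055]
    - [0,0,0,0,-0.0015,0.094,0.055]
    - [0,0,0,0,-0.0015,0.094,0.055]
    - [0,0,0,0,-0.0015,0.094,0.025]
    - [0,0,0,0,-0.0015,0.094,0.025]
    - [0,0,0,0,-0.0015,0.094,0.025]
    - [0,0,0,0,-0.0015,0.094,0.025]
  grip_force: 35

```text
clock: 13.92
eef_pos: [469.8, 103.4, 1.7]
tcp_rot: [3.139, -0.002, 1.571]
contact_force: [-0.5, -1.4, 9.0]
opening: 0.405
grasp_force: 35.5
```

```bash
python3 - <<'E'
from w import *
s=sensors.sense();print(s['eef_pos'],s['opening'],s['grasp_force'],s['contact_force'])
go(619.8,96.7,120)
E
```

```text
[469.84787461 103.38650407   1.73753272] 0.4049779821290064 35.45266963541508 [-0.52796085 -1.43217447  8.95070602]
turn [ 0.0026 -0.0018 -0.    ] shift m [-0.0065  0.1503 -0.1179]
```

Call:
move_arm:
  motion:
    - [0,0,0,0,0,-0.03,0.025]
    - [0,0,0,0,0,-0.07,0.025]
    - [0,0,0,0,0.01,-0.11,0.025]
    - [0,0,0,-0.001,0.04,-0.118,0.025]
    - [0,0,0,-0.003,0.08,-0.118,0.025]
    - [0,0,0,-0.005,0.12,-0.118,0.025]
    - [0,0,0,-0.0065,0.145,-0.118,0.025]
    - [0,0,0,-0.0065,0.15,-0.118,0.025]

```text
clock: 14.92
eef_pos: [619.9, 96.4, 118.9]
tcp_rot: [3.14, -0.001, 1.57]
contact_force: [-0.6, 0.4, -0.1]
opening: 0.4
grasp_force: 35.2
```

Call:
move_arm:
  motion:
    - [0,0,0,0,0,0,0.025]
    - [0,0,0,0,0,0,0.025]

```text
clock: 15.18
eef_pos: [617.5, 96.6, 118.6]
tcp_rot: [-3.141, -0.001, 1.571]
contact_force: [-0.2, -0.7, 0.1]
opening: 0.401
grasp_force: 35.2
```

```bash
python3 - <<'E'
from w import *
P=wrist('w8.png')
s=sensors.sense();print(s['clock'],s['eef_pos'],s['opening'],s['grasp_force'])
x,y=s['eef_pos'][:2];z=s['eef_pos'][2]
print(held(P,x,y,18,z+4,z+20))
E
```

```text
15.225 [617.65613812  96.61750793 118.69778575] 0.40371857686027307 35.16947463154793
([617.9, 97.0, 18.2], 2105, 131.6)
```

View pics/w8.png

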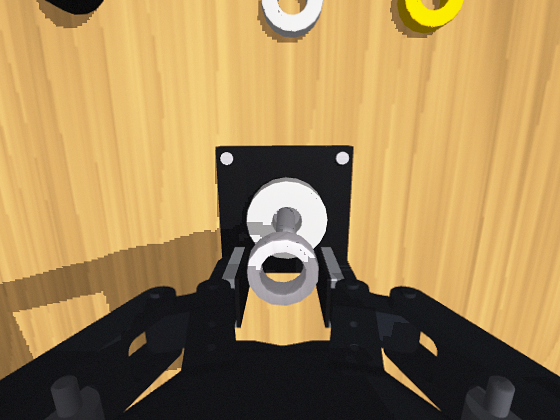

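Wrist view: the spacer is held level at (283,268), and the wide roller sits flat on the axle (287,217). I lower it.

Call:
move_arm:
  motion:
    - [0,0,0,0.0005,0.0015,0.015,0.025]
    - [0,0,0,0.0005,0.0015,0.03,0.025]
    - [0,0,0,0.0005,0.0015,0.045,0.025]
    - [0,0,0,0.0005,0.0015,0.06,0.025]
    - [0,0,0,0.0005,0.0015,0.067,0.025]
    - [0,0,0,0.0005,0.0015,0.069,0.025]
    - [0,0,0,0.0005,0.0015,0.069,0.025]
    - [0,0,0,0.0005,0.0015,0.069,0.025]

```text
clock: 16.23
eef_pos: [620.7, 97.2, 50.2]
tcp_rot: [3.14, -0.001, 1.571]
contact_force: [-0.3, -0.1, 0.5]
opening: 0.398
grasp_force: 35.2
```

Another 2.2 mm down and x −0.8, then release.

Call:
move_arm:
  motion:
    - [0,0,0,0,-0.0008,0.0022,0.025]
    - [0,0,0,0,-0.0008,0.0022,0.025]
    - [0,0,0,0,-0.0008,0.0022,0.045]
    - [0,0,0,0,-0.0008,0.0022,0.055]
    - [0,0,0,0,-0.0008,0.0022,0.055]
    - [0,0,0,0,-0.0008,-0.03,0.065]
    - [0,0,0,0,-0.0008,-0.07,0.065]
    - [0,0,0,0,-0.0008,-0.1,0.065]

```text
clock: 17.23
eef_pos: [619.7, 97.0, 151.2]
tcp_rot: [3.14, -0.001, 1.571]
contact_force: [0.5, -0.8, 0.5]
opening: 0.759
grasp_force: 0.0
```

```bash
python3 - <<'E'
from w import *
P=wrist('w9.png')
s=sensors.sense();print(s['clock'],s['eef_pos'],s['opening'])
C=box(P,619.5,97,24,57,64);print('spacer',circ(C)); D=box(P,619,96,15,76,90);print('pintop',circ(D))
C=box(P,624,257,30,12,20);print('narrow',circ(C))
go(624,257,100)
E
```

```text
17.275 [621.5956607   97.36752916 155.05154952] 0.7643083446931503
spacer ([620.0, 97.8, 17.8], 902, 60.7)
pintop ([619.6, 97.5, 6.9], 252, 81.4)
narrow ([624.3, 258.1, 23.2], 1613, 16.8)
turn [ 0.0059 -0.0022 -0.    ] shift m [0.1595 0.0021 0.0554]
```

Call:
move_arm:
  motion:
    - [0,0,0,0.04,0.001,0,0.065]
    - [0,0,0,0.08,0.002,0.01,0.065]
    - [0,0,0,0.12,0.004,0.03,0.065]
    - [0,0,0,0.15,0.004,0.045,0.065]
    - [0,0,0,0.16,0.004,0.05,0.065]
    - [0,0,0,0.16,0.004,0.05,0.065]
    - [0,0,0,0.16,0.004,0.05,0.065]
    - [0,0,0,0.16,0.004,0.05,0.065]

```text
clock: 18.27
eef_pos: [623.9, 256.1, 100.5]
tcp_rot: [3.141, -0.001, 1.57]
contact_force: [-0.6, 0.1, -0.2]
opening: 0.759
grasp_force: 0.0
```

```bash
python3 - <<'E'
from w import *
P=wrist('w10.png')
s=sensors.sense();print(s['clock'],s['eef_pos'],s['opening'])
C=box(P,624,257,28,12,20);print('narrow',circ(C), np.median(C[:,3:],0))
go(624.3,257.3,4)
E
```

```text
18.325 [623.82175583 256.25777453 100.49534984] 0.7625134984351997
narrow ([624.6, 259.0, 23.0], 1940, 16.9) [231. 230. 230.]
turn [ 0.001  -0.0015 -0.001 ] shift m [0.0009 0.0004 0.0965]
```

Call:
move_arm:
  motion:
    - [0,0,0,0.0015,0.0005,0.04,0.065]
    - [0,0,0,0.0015,0.0005,0.075,0.065]
    - [0,0,0,0.0015,0.0005,0.097,0.065]
    - [0,0,0,0.0015,0.0005,0.097,0.065]
    - [0,0,0,0.0015,0.0005,0.097,0.035]
    - [0,0,0,0.0015,0.0005,0.097,0.035]
    - [0,0,0,0.0015,0.0005,0.097,0.035]
    - [0,0,0,0.0015,0.0005,0.097,0.035]

```text
clock: 19.32
eef_pos: [625.1, 259.1, 4.6]
tcp_rot: [3.139, -0.002, 1.571]
contact_force: [-0.8, -0.3, 6.6]
opening: 0.521
grasp_force: 36.2
```

```bash
python3 - <<'E'
from w import *
s=sensors.sense();print(s['eef_pos'],s['opening'],s['grasp_force'],s['contact_force'])
go(619.7,96.7,120)
E
```

```text
[625.09926088 259.12752157   4.56911923] 0.5205234738640748 36.21198448352516 [-0.78087654 -0.25803381  6.5505558 ]
turn [ 0.0028 -0.0022  0.0001] shift m [-0.1622 -0.0051 -0.1158]
```

Call:
move_arm:
  motion:
    - [0,0,0,0,0,-0.03,0.035]
    - [0,0,0,0,0,-0.07,0.035]
    - [0,0,0,-0.01,0,-0.11,0.035]
    - [0,0,0,-0.05,-0.001,-0.116,0.035]
    - [0,0,0,-0.09,-0.003,-0.116,0.035]
    - [0,0,0,-0.13,-0.005,-0.116,0.035]
    - [0,0,0,-0.155,-0.005,-0.116,0.035]
    - [0,0,0,-0.162,-0.005,-0.116,0.035]

```text
clock: 20.32
eef_pos: [619.1, 95.3, 119.2]
tcp_rot: [3.141, -0.001, 1.569]
contact_force: [0.3, 0.2, -0.5]
opening: 0.52
grasp_force: 35.9
```

Call:
move_arm:
  motion:
    - [0,0,0,0,0,0,0.035]
    - [0,0,0,0,0,0,0.035]
    - [0,0,0,0,0,0,0.035]

```text
clock: 20.7
eef_pos: [618.9, 97.5, 118.6]
tcp_rot: [3.141, -0.001, 1.572]
contact_force: [0.6, -0.3, -0.5]
opening: 0.516
grasp_force: 35.9
```

```bash
python3 - <<'E'
from w import *
P=wrist('w11.png')
s=sensors.sense();print(s['clock'],s['eef_pos'],s['opening'],s['grasp_force'])
x,y=s['eef_pos'][:2];z=s['eef_pos'][2]
print(held(P,x,y,23,z+2,z+20))
E
```

```text
20.75 [618.86870617  97.36727964 118.57477935] 0.5215831012866758 35.94029812607914
([619.2, 97.6, 23.1], 4451, 130.9)
```

Call:
move_arm:
  motion:
    - [0,0,0,0,0,0.012,0.035]
    - [0,0,0,0,0,0.024,0.035]
    - [0,0,0,0,0,0.036,0.035]
    - [0,0,0,0,0,0.046,0.035]
    - [0,0,0,0,0,0.051,0.035]
    - [0,0,0,0,0,0.052,0.035]
    - [0,0,0,0,0,0.052,0.035]
    - [0,0,0,0,0,0.052,0.035]

```text
clock: 21.75
eef_pos: [619.2, 96.6, 67.1]
tcp_rot: [3.141, -0.001, 1.571]
contact_force: [0.1, 0.4, 0.3]
opening: 0.516
grasp_force: 35.9
```

Call:
move_arm:
  motion:
    - [0,0,0,0,0,0.0022,0.035]
    - [0,0,0,0,0,0.0022,0.035]
    - [0,0,0,0,0,0.0022,0.05]
    - [0,0,0,0,0,0.0022,0.065]
    - [0,0,0,0,0,0.0022,0.065]
    - [0,0,0,0,0,-0.03,0.065]
    - [0,0,0,0,0,-0.06,0.065]
    - [0,0,0,0,0,-0.085,0.065]

```text
clock: 22.75
eef_pos: [619.0, 96.5, 152.8]
tcp_rot: [3.141, -0.001, 1.571]
contact_force: [0.1, -0.4, 0.1]
opening: 0.764
grasp_force: 0.0
```

```bash
python3 - <<'E'
from w import *
P=wrist('w12.png')
s=sensors.sense();print(s['clock'],s['eef_pos'],s['opening'])
C=box(P,619.5,97,28,72,79.5);print('narrow',circ(C)); D=box(P,619,96,10,80.3,90);print('pintop',circ(D))
go(640,-272.5,130)
E
```

```text
22.8 [620.70857159  96.7920317  156.06948449] 0.7590736659459436
narrow ([619.5, 96.6, 23.0], 2146, 76.9)
pintop ([619.6, 98.0, 6.3], 160, 82.5)
turn [ 0.0049 -0.002   0.    ] shift m [-0.3693  0.0191  0.0254]
```

Call:
move_arm:
  motion:
    - [0,0,0,-0.05,0.003,0,0.045]
    - [0,0,0,-0.1,0.006,0,0.045]
    - [0,0,0,-0.15,0.009,0,0.045]
    - [0,0,0,-0.2,0.012,0,0.045]
    - [0,0,0,-0.25,0.015,0,0.045]
    - [0,0,0,-0.3,0.018,0.01,0.045]
    - [0,0,0,-0.345,0.02,0.02,0.045]
    - [0,0,0,-0.369,0.02,0.025,0.045]

```text
clock: 23.8
eef_pos: [638.4, -274.5, 125.1]
tcp_rot: [-3.141, -0.002, 1.569]
contact_force: [-0.4, 0.3, 0.7]
opening: 0.527
grasp_force: 0.0
```

Call:
move_arm:
  motion:
    - [0,0,0,0,0,0,0.045]
    - [0,0,0,0,0,0,0.045]
    - [0,0,0,0,0,0,0.045]

```text
clock: 24.18
eef_pos: [639.2, -271.1, 126.5]
tcp_rot: [3.141, -0.001, 1.572]
contact_force: [-0.5, 0.8, 0.0]
opening: 0.523
grasp_force: 0.0
```

```bash
python3 - <<'E'
from w import *
P=wrist('w13.png')
s=sensors.sense();print(s['clock'],s['eef_pos'],s['opening'],s['tcp_rot'])
C=box(P,640,-272,26,10,17);print('skirt',circ(C)); D=box(P,640,-272,20,25,34);print('knob',circ(D),np.median(D[:,3:],0))
go(640,-272.5,16)
E
```

```text
24.225 [ 639.22734773 -271.23313143  126.56073074] 0.5289100127628591 [ 3.14099901e+00 -1.34704653e-03  1.57211567e+00]
skirt ([639.1, -271.5, 20.2], 989, 14.1)
knob ([639.0, -271.2, 10.8], 507, 29.9) [136. 133. 148.]
turn [ 0.0006 -0.0013  0.0013] shift m [-0.0014  0.0007  0.1106]
```

View pics/w13.png

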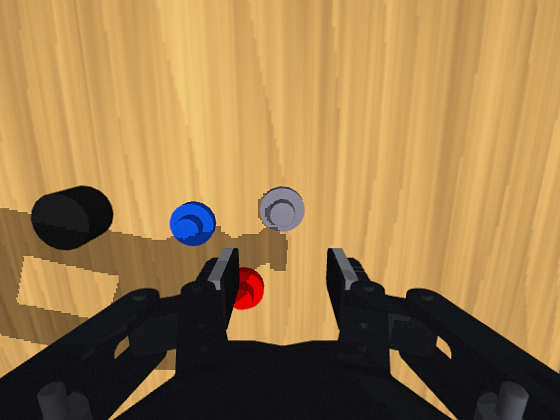

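The wrist view shows the grey cap at (281,209), between the fingers' lines. Red (247,288) and blue (192,224) are clear of the fingers' path. I grip the knob.

Call:
move_arm:
  motion:
    - [0,0,0,-0.001,0,0.04,0.045]
    - [0,0,0,-0.001,0,0.08,0.045]
    - [0,0,0,-0.001,0,0.105,0.045]
    - [0,0,0,-0.001,0,0.11,0.045]
    - [0,0,0,-0.001,0,0.11,0.045]
    - [0,0,0,-0.001,0,0.11,0.01]
    - [0,0,0,-0.001,0,0.11,0.01]
    - [0,0,0,-0.001,0,0.11,0.01]

```text
clock: 25.22
eef_pos: [639.9, -273.6, 17.9]
tcp_rot: [3.139, -0.001, 1.571]
contact_force: [-1.7, 0.2, 7.1]
opening: 0.235
grasp_force: 34.2
```

```bash
python3 - <<'E'
from w import *
s=sensors.sense();print(s['eef_pos'],s['opening'],s['grasp_force'],s['contact_force'])
go(619.6,96.7,140)
E
```

```text
[ 639.94577004 -273.6393202    17.87283919] 0.2353745078626441 34.17942702770233 [-1.65737834  0.23559128  7.05925267]
turn [ 0.0025 -0.0005 -0.0001] shift m [ 0.3704 -0.0201 -0.122 ]
```

Call:
move_arm:
  motion:
    - [0,0,0,0,0,-0.03,0.01]
    - [0,0,0,0,0,-0.08,0.01]
    - [0,0,0,0.02,-0.001,-0.118,0.01]
    - [0,0,0,0.06,-0.003,-0.122,0.01]
    - [0,0,0,0.11,-0.006,-0.122,0.01]
    - [0,0,0,0.16,-0.009,-0.122,0.01]
    - [0,0,0,0.21,-0.012,-0.122,0.01]
    - [0,0,0,0.25,-0.014,-0.122,0.01]

```text
clock: 26.22
eef_pos: [624.7, -21.7, 139.1]
tcp_rot: [3.14, -0.001, 1.571]
contact_force: [0.8, 0.2, -0.8]
opening: 0.233
grasp_force: 34.3
```

Call:
move_arm:
  motion:
    - [0,0,0,0.05,-0.003,0,0.01]
    - [0,0,0,0.09,-0.005,0,0.01]
    - [0,0,0,0.115,-0.006,0,0.01]
    - [0,0,0,0.12,-0.006,0,0.01]
    - [0,0,0,0.12,-0.006,0,0.01]
    - [0,0,0,0.12,-0.006,0,0.01]
    - [0,0,0,0.12,-0.006,0,0.01]

```text
clock: 27.1
eef_pos: [619.0, 95.6, 138.7]
tcp_rot: [3.141, -0.001, 1.57]
contact_force: [-0.3, 0.3, -0.8]
opening: 0.232
grasp_force: 34.3
```

```bash
python3 - <<'E'
from w import *
P=wrist('w14.png')
s=sensors.sense();print(s['clock'],s['eef_pos'],s['opening'],s['grasp_force'])
x,y=s['eef_pos'][:2];z=s['eef_pos'][2]
C=box(P,x,y,24,z-10,z-2);print('skirt',circ(C)); D=box(P,x,y,9,z+5,z+20);print('knob',circ(D))
C=box(P,619.5,97,28,72,79.5);print('narrow',circ(C))
E
```

```text
27.15 [618.93458082  95.70582691 138.613387  ] 0.23096328719192885 34.26339268684387
skirt ([618.9, 97.8, 20.3], 1507, 134.7)
knob ([619.2, 97.7, 11.0], 1112, 150.7)
narrow ([619.4, 96.9, 22.9], 1172, 76.8)
```

View pics/w14.png

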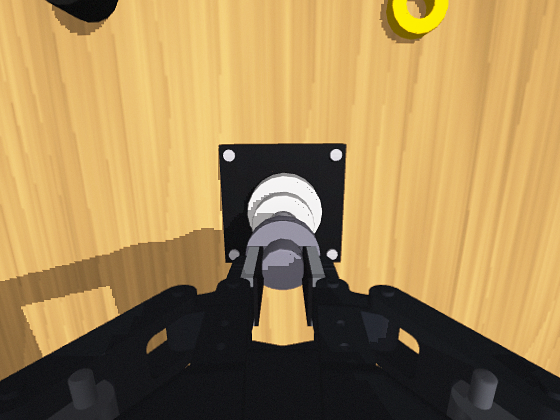

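The wrist view shows the cap level at (283,250) over the stack. It is within 1 mm of the pin axis, so I lower it.

Call:
move_arm:
  motion:
    - [0,0,0,0,0.0005,0.012,0.01]
    - [0,0,0,0,0.0005,0.024,0.01]
    - [0,0,0,0,0.0005,0.033,0.01]
    - [0,0,0,0,0.0005,0.039,0.01]
    - [0,0,0,0,0.0005,0.042,0.01]
    - [0,0,0,0,0.0005,0.043,0.01]
    - [0,0,0,0,0.0005,0.043,0.01]
    - [0,0,0,0,0.0005,0.043,0.01]

```text
clock: 28.15
eef_pos: [619.6, 96.6, 96.0]
tcp_rot: [3.141, -0.001, 1.571]
contact_force: [0.6, -0.8, 0.7]
opening: 0.233
grasp_force: 34.3
```

Call:
move_arm:
  motion:
    - [0,0,0,0,0,0.002,0.01]
    - [0,0,0,0,0,0.002,0.01]
    - [0,0,0,0,0,0.002,0.03]
    - [0,0,0,0,0,0.002,0.045]
    - [0,0,0,0,0,0.002,0.045]
    - [0,0,0,0,0,-0.03,0.05]
    - [0,0,0,0,0,-0.07,0.05]
    - [0,0,0,0,0,-0.1,0.05]

```text
clock: 29.15
eef_pos: [619.7, 96.5, 197.2]
tcp_rot: [3.14, -0.001, 1.571]
contact_force: [-0.8, 0.5, -0.5]
opening: 0.585
grasp_force: 0.0
```

Call:
move_arm:
  motion:
    - [0,0,0,-0.04,0,0,0.05]
    - [0,0,0,-0.08,0,0,0.05]
    - [0,0,0,-0.1,0,0,0.05]
    - [0,0,0,-0.1,0,0,0.05]
    - [0,0,0,-0.1,0,0,0.05]

```text
clock: 29.78
eef_pos: [619.4, -2.8, 195.4]
tcp_rot: [3.142, -0.002, 1.571]
contact_force: [-0.4, -0.3, 0.3]
opening: 0.582
grasp_force: 0.0
```

```bash
python3 - <<'E'
from w import *
P=wrist('w15.png'); shot('scene','s2.png')
s=sensors.sense();print(s['clock'],s['eef_pos'],s['contact_force'])
for n,r,a,b in [('cap knob',16,101,110),('skirt',24,85,94),('narrow',28,73,80),('spacer',24,57,64),('wide',36,43,50)]:
    C=box(P,619.5,97,r,a,b);print(n,circ(C) if len(C) else 0)
cv2.imwrite('pics/v2.png',np.hstack([cv2.resize(cv2.imread('pics/s2.png')[120:300,200:440],(400,300)),cv2.resize(cv2.imread('pics/w15.png'),(400,300))]))
E
```

```text
29.875 [619.40410315  -2.54267487 195.40575831] [ 0.42065183 -0.05768676  0.53401729]
cap knob ([619.7, 98.4, 11.0], 722, 106.0)
skirt ([619.8, 98.9, 20.1], 1428, 90.0)
narrow ([619.2, 96.1, 22.9], 452, 76.7)
spacer ([634.2, 79.6, 0.0], 1, 63.3)
wide ([620.7, 98.2, 31.0], 982, 46.9)
```

View pics/v2.png

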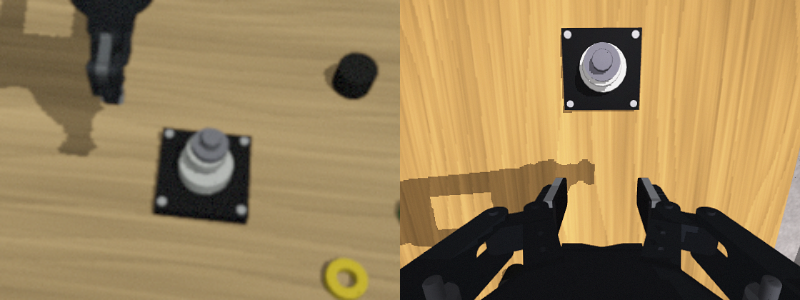

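Both views show the full stack upright on the plate, around (207,160) in the left half and (602,65) in the right. Every level is at its expected height and the gripper is clear, so I hand it in.

```bash
python3 -c "
from rig import order
print(order.sign_off())"
```

```text
the job is handed in; nothing more can be done
None
```

The guide-roller unit is assembled on the fixture plate and handed in at about 30 s: axle seated, then wide roller, spacer, narrow roller and cap, each at its expected height in the camera checks, with the pucks left alone; the sign-off returned no verdict.

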